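# Fit the notched slitter blade in its holder

### The job

Fit the notched carton-slitter blade into the blade holder: lay it flat on the raised bed with its notch over the locating pin, its other end between the two upright cheeks, and push it home so that the pin sits at the bottom of the notch. Set it down rather than dropping it, let go, and leave the plain steel strip and the other things on the bench where they are.

Things in the scene. Friction and masses are not known exactly. Their poses are not given: they have to be found in the camera images.
- blade: slitter blade: flat steel bar 130 long (x) x 34 wide (y) x 7 thick, 140 to 260 g, lying loose and flat on the bench. Origin: centre of its underside; x along its length towards the notched end, z up. In that end is a straight open slot, 13 wide, 24 deep, through the thickness (prongs 10.5 wide; bottom of notch at x = +41). The last 12 at the -x end is a bevelled edge, thinning to 3
- notch (a point): point on the blade's underside at x = +45, y = 0, z = 0 of blade: where the pin's axis lies when the pin touches the bottom of the notch. Same axes as the blade
- holder: blade holder fixed to the bench: grey base plate 170 (x) x 90 (y) x 10 high carrying an aluminium bed rail, a pin and two cheeks (see the points). Origin: centre of the underside, on the bench; x along the bed towards the pin, z up. The seated blade's origin is 40 straight above it, axes the same as the holder's, notch at the pin, bevelled end overhanging the bed
- bed (a point): centre line of the bed's flat top, 40 above the bench, straight above the holder's origin; same axes. The rail is 22 wide, narrower than the blade, so fingers can straddle it, 30 tall above the base plate, and runs from x = -50 to +62
- cheeks (a point): midway between the two grey upright cheeks, at x = -42.5 of the holder, at bed height; same axes. Each cheek is 15 (x) x 8 (y); inner faces at y = +21 and -21 (4 to spare each side of the blade), tops 49 above the bench
- pin (a point): foot of the locating pin's axis, on the bed's top (x = +45, y = 0, z = +40 of holder, same axes). The pin is 8 in diameter and 14 high, its last 4 tapered to 5 in diameter
- strip: plain steel strip: same size, steel and bevel as the blade but with no notch. Not wanted; leave it. Origin: centre of its underside, x along its length, bevelled end at -x
- tape_roll: bystander: brown roll of tape lying flat, 96 across, 50 high; origin at the centre of its underside
- screwdriver: bystander: screwdriver lying on the bench; origin at the underside
- folder: bystander: flat white plastic crease folder, 130 x 20 x 6; origin at the centre of its underside
- jar: bystander: small upright jar, 60 across, 75 high; origin at the centre of its underside
Mind the look-alikes: they are no part of the job. Leave any blue or yellow look-alike of the holder alone.

How it is judged (in metres and radians):
At the end, for the whole second after the job is handed in: the blade lies flat on the bed (notch underside within 2.5 mm of the bed's top, tilt under 0.03 rad), the pin stands in its notch within 4 mm of the notch's middle line and with its side within 5 mm of the bottom of the notch, the blade is in line with the bed to within 0.1 rad, at rest and released (x of notch in the frame of pin between -0.005 and 0.003 m and y of notch in the frame of pin between -0.004 and 0.004 m and z of notch in the frame of pin between -0.002 and 0.0025 m and angle between the x axis of blade and the x axis of holder, either way round below 0.1 rad and angle between blade's own z axis and vertical below 0.03 rad and linear speed of blade below 0.02 m/s and contact force between the fingers and blade below 0.1 N); the robot touches nothing.
It fails at once if the blade is dropped or thrown (faster than 0.6 m/s out of the fingers) (linear speed of blade above 0.6 m/s and contact force between the fingers and blade below 0.05 N).
It fails at once if the plain strip or another bystander is moved by more than 30 mm (distance of any of strip, tape_roll, screwdriver, folder, jar from where it was at the start of the episode above 0.03 m).
It also fails if it takes over 42 s, if anything falls off the work surface, if the arm or the gripper's body presses on something with over 40 N, if the wrist force passes 120 N, or if a joint passes its speed limit or range.

### The arm

A 6-joint arm with a two-finger parallel gripper is mounted at the origin on the work surface. World frame = base frame: x ahead of the robot, y to its left, z up, the work surface at z = 0. Lengths are in m, angles in degrees, forces in N, time in s.
With the tool pointing down it reaches from about 0.35 to 0.875 m from the base axis. Payload 4.2 kg.
Tool frame: the origin (TCP) lies midway between the tips of the shut fingers; the grasp point (between the pads) lies 19 mm behind it; y points along the fingers, z is the direction in which the jaws open and shut, and the axes are right-handed (so a half turn about y gives the same grasp; the last joint's range is limited). The gripper opens to 87 mm and grips with 3 to 60 N. Pads are 19 mm wide; open, the fingers measure 117 mm over their backs; the gripper's body (75 mm by 190 mm) begins 51 mm behind the grasp point.
Start: joints at [89.645, 22.042, 0.453, 0, -68.411, -14.817], TCP at [0.164, 0.603, 0.223] pointing down, gripper open.
Joint ranges: [-179.83, 179.83], [-69.29, 118.12], [-61.27, 80.66], [-181.25, 117.63], [-171.15, -9.14], [-177.46, 177.46]. Speed limits (degrees/s): [159.86, 159.86, 180, 180, 180, 180].

### API

Orientations are given as [roll, pitch, yaw] about the fixed x, y, z axes, in that order (R = Rz(yaw) Ry(pitch) Rx(roll)).
In Python, from workcell import env gives the robot as it stands. The module is installed in compiled form; this text tells all that it offers. Calls block until the motion is done:
- env.goto(position, orientation): joint-space move of the TCP to a pose.
- env.move_straight(position, rotation=None, rate=0.15, force_limit=None): straight line of the TCP; rotation=None keeps the orientation; rate is the mean speed in m/s. With force_limit (N) it stops when the force on the tool has changed by that much, and returns True; else False.
- env.set_joints(angles): joint-space move.
- env.gripper_to(opening, grasp_force=None): opening from 0.0 (shut) to 1.0 (fully open); grasp_force is the grip in N (None keeps the last); returns when the fingers have stopped.
- env.dwell(seconds).
- env.inverse_kinematics(position, orientation): joint angles nearest the present ones, or None.
- env.read_state(): the state.
- env.grab_frame(name): name is "side" or "top" or "wrist"; returns a dict with "image" (384x512x3 uint8, blue, green, red), "fx", "fy", "cx", "cy" (pixels), "D" ([k1, k2, p1, p2, k3] as OpenCV has them; the pictures are not rectified), "position" and "orientation" of the camera in the world. Camera axes: x right, y up, looking along -z (the intrinsics and any distortion apply to the point x, -y, -z); pixel columns grow to the right and rows downward; lengths in m; the calibration is good to about 2 mm. A picture is of the moment at which its call begins. There is no depth.
A pose or a line that the arm cannot do raises env.Unreachable and nothing moves.
- env.close_job(): hands the job in, once; it reports no verdict.
Trained networks look in a picture, given as the dict that the camera call returned (one of the last four; its "shot" number tells which), for a name from the list of things; names that differ only in an ending like _2 or _b are one class to them, and where a whole thing is asked for, a point or a joint stands for the part that bears it (a point fixed in the world has none). Each returns a list of dicts, best first, with "score" (0 to 1); they miss things now and then, are a little off and sometimes report something else, mostly with a low value. They report only what shows in the picture. A call takes as long as a camera call. They do not tell look-alikes from the thing itself.
- env.search_frame(picture, thing): "xyz" ([x, y, z] in m, in world coordinates, good to about 4 mm: the middle of the surface that is visible of it).
- env.trace(picture, thing): "mask" (384x512 bool, what is visible of it).
The state is a dict: "clock": time; "joint_positions": joint angles; "qvel": joint speeds; "joint_torque": joint torques, N m; "position": TCP position; "tool_rot": TCP orientation; "force": force on the tool from outside, world axes, zero at the start; "wrist_torque": the same for the moment, N m; "opening": opening from 0.0 (shut) to 1.0 (fully open).
Only numpy, scipy, OpenCV 4.12 (cv2) and the standard library are available. Lean on these libraries where they do the work, as an engineer would, in place of code of your own. Each camera call takes 0.05 s, during which the arm holds its last target.

## Working session

There is one attempt and no reset: what is moved stays moved. The work goes in short steps, each a Python script; the robot and the scene stay as the last script left them, time stands still between calls to the robot, and variables do not carry over. Pictures are saved under pics/ and viewed, and the job is handed in when it is done.

```bash
mkdir -p pics; ls; python3 - <<'E'
from workcell import env
import cv2
for n in ["top","side"]:
    f=env.grab_frame(n); cv2.imwrite(f"pics/{n}1.png",f["image"])
    print(n,f["position"],f["orientation"],f["fx"],f["fy"],f["cx"],f["cy"],f["D"],f["shot"])
    for t in ["blade","notch","holder","pin","cheeks","bed","strip","tape_roll","screwdriver","folder","jar"]:
        print(t,[(r["xyz"],r["score"]) for r in env.search_frame(f,t)][:4])
s=env.read_state(); print(s)
E
```

```text
pics
top [0.42098733 0.16001475 1.26334673] [  3.92551061   0.86055896 -89.19725125] 406.52885020665514 406.52885020665514 258.2336402952834 188.63881521221313 [0.00643618 0.         0.         0.         0.        ] 1
blade [([0.4823, 0.2373, 0.0126], 0.71), ([0.5116, -0.0101, 0.0123], 0.56)]
notch [([0.5148, -0.008, 0.0107], 0.58), ([0.7294, 0.26, 0.0742], 0.54)]
holder [([0.4821, 0.2398, 0.0119], 0.79), ([0.2711, 0.3466, 0.009], 0.74), ([0.3373, -0.1003, 0.0055], 0.64)]
pin [([0.3595, 0.6129, 0.0082], 0.93), ([0.3417, -0.1029, 0.0082], 0.79), ([0.2621, 0.3484, 0.0099], 0.74), ([0.4799, 0.2373, 0.0125], 0.61)]
cheeks [([0.4855, 0.2416, 0.0131], 0.96), ([0.2681, 0.3489, 0.0085], 0.96), ([0.3382, -0.1042, 0.0097], 0.83), ([0.3543, 0.6062, 0.0097], 0.56)]
bed [([0.3433, -0.0997, 0.0109], 0.94), ([0.2699, 0.3522, 0.0108], 0.91), ([0.4864, 0.2426, 0.0114], 0.64), ([0.3555, 0.6054, 0.0073], 0.6)]
strip [([0.5511, -0.2974, 0.0073], 0.86)]
tape_roll [([0.7209, 0.1378, 0.0532], 0.78)]
screwdriver [([0.7179, -0.1814, 0.0198], 0.6)]
folder [([0.4531, 0.1419, 0.0037], 0.56)]
jar [([0.7301, 0.2
[... 1104 characters left out ...]
6, 0.1356, 0.0073], 0.7)]
jar []
{'clock': 1.2, 'joint_positions': array([ 8.96433633e+01,  2.20424718e+01,  4.52852950e-01, -3.87011958e-04,
       -6.84110575e+01, -1.48164651e+01]), 'qvel': array([ 0.06062585,  0.0374674 ,  0.03116535,  0.12935236, -0.06166132,
       -0.03301164]), 'joint_torque': array([-1.53878700e-04, -3.90474451e+01,  1.87631160e+01,  4.22469690e+00,
        1.56396657e-02, -9.59750082e-06]), 'position': array([0.16355583, 0.60320093, 0.22254227]), 'tool_rot': array([-8.99992541e+01, -1.74937239e-04,  1.64826756e+02]), 'force': array([ 0.96724961, -0.34409902,  0.14501766]), 'wrist_torque': array([ 0.00553153, -0.01029127, -0.00491421]), 'opening': 0.999464519956493}
```

View pictures.

View pics/top1.png

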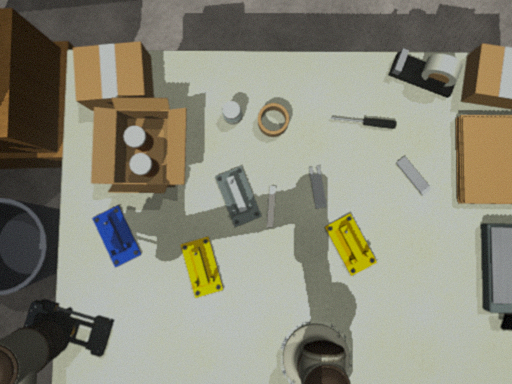

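View pics/side1.png

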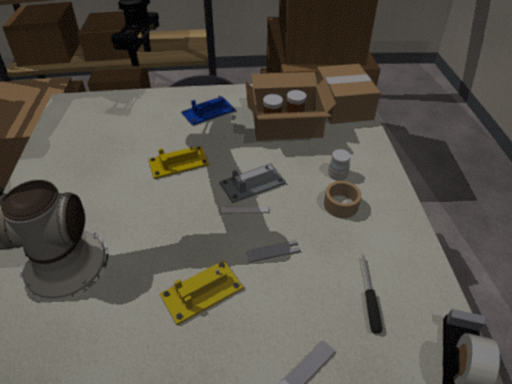

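Top view: grey holder around pixel (238,195), notched blade at (317,187) with notch up, folder at (271,205), strip at (412,174); yellow/blue holders are look-alikes. I'll zoom in.

```bash
python3 - <<'E'
import cv2,numpy as np
t=cv2.imread("pics/top1.png")[155:235,205:340]; s=cv2.imread("pics/side1.png")[155:270,210:310]
cv2.imwrite("pics/topz.png",cv2.resize(t,None,fx=5.9,fy=5.9,interpolation=cv2.INTER_CUBIC))
cv2.imwrite("pics/sidez.png",cv2.resize(s,None,fx=5.2,fy=5.2,interpolation=cv2.INTER_CUBIC))
E
```

```text
(no output)
```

View pics/topz.png

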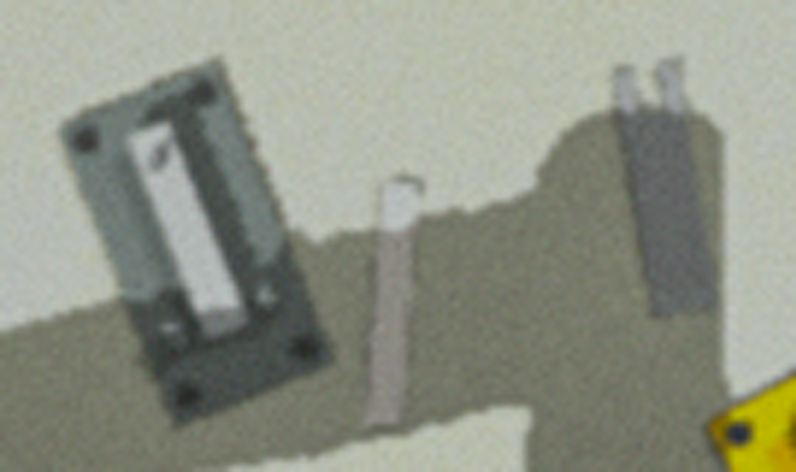

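View pics/sidez.png

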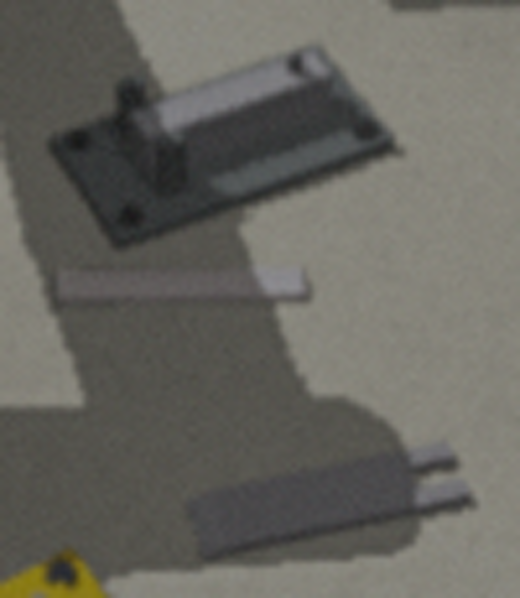

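Top crop: holder pin end is at upper left (pin ~(160,155)), cheeks at (175,330)/(265,297); blade prongs at the top (625,70)/(672,62). Side view agrees. Coarse poses next, then the wrist camera.

```bash
cat > h.py <<'E'
import numpy as np,cv2
from scipy.spatial.transform import Rotation as R
from scipy.optimize import least_squares
def K(f): return np.array([[f["fx"],0,f["cx"]],[0,f["fy"],f["cy"]],[0,0,1]])
def unproj(f,px,z):
    u=cv2.undistortPoints(np.array(px,float).reshape(-1,1,2),K(f),np.array(f["D"])).reshape(-1,2)
    d=np.c_[u[:,0],-u[:,1],-np.ones(len(u))]@R.from_euler("xyz",f["orientation"],degrees=True).as_matrix().T
    p=np.array(f["position"]); return p+d*((np.array(z)-p[2])/d[:,2])[:,None]
def proj(f,P):
    Rm=R.from_euler("xyz",f["orientation"],degrees=True).as_matrix()
    c=(np.array(P)-f["position"])@Rm*np.array([1,-1,-1])
    return cv2.projectPoints(c.reshape(-1,1,3),np.zeros(3),np.zeros(3),K(f),np.array(f["D"]))[0].reshape(-1,2)
def fit(f,px,local,z0,guess):
    """planar pose x,y,yaw from pixel / local (x,y,z) pairs"""
    local=np.array(local,float); px=np.array(px,float)
    def world(q):
        P=local.copy(); c,s=np.cos(q[2]),np.sin(q[2])
        P[:,0]=q[0]+c*local[:,0]-s*local[:,1]; P[:,1]=q[1]+s*local[:,0]+c*local[:,1]; return P
    r=least_squares(lambda q:(proj(f,world(q))-px).ravel(),guess,x_scale=[.1,.1,1],loss="soft_l1")
    return r.x,(proj(f,world(r.x))-px),world
E
python3 - <<'E'
from h import *
f=dict(fx=406.52885,fy=406.52885,cx=258.23364,cy=188.638815,D=[0.00643618,0,0,0,0.],position=[0.42098733,0.16001475,1.26334673],orientation=[3.92551061,0.86055896,-89.19725125])
z=lambda a:(np.array(a)+.5)/5.9-.5+[205,155]
hp=z([(220,58),(62,130),(178,425),(332,362)]); hl=np.array([(85,-45,10),(85,45,10),(-85,45,10),(-85,-45,10)])/1e3
q,e,_=fit(f,hp,hl,0,[.48,.24,.3]); print("holder",q,np.degrees(q[2]),e.round(1).tolist())
bp=z([(614,68),(634,68),(660,62),(684,58),(716,305),(652,318)]); bl=np.array([(65,17,7),(65,6.5,7),(65,-6.5,7),(65,-17,7),(-65,-17,3),(-65,17,3)])/1e3
q,e,_=fit(f,bp,bl,0,[.51,-.01,.1]); print("blade",q,np.degrees(q[2]),e.round(1).tolist())
from workcell import env
for pos in [q]:
    yaw=np.degrees(q[2])
    for y in (yaw,yaw+180,yaw-180):
        # tool y down, z = jaw along blade y
        # tool axes: y=(0,0,-1), z = jaw. roll -90 => z -> +y rotated by yaw
        print(y,env.inverse_kinematics([q[0],q[1],.2],[-90,0,y]))
E
```

```text
holder [0.48403102 0.24174967 0.38901382] 22.288849772534117 [[-0.2, 0.5], [-0.4, -1.0], [-0.2, 0.2], [0.9, 0.1]]
blade [ 0.51675636 -0.00316584  0.15472993] 8.865372173062129 [[0.3, 0.2], [0.3, -0.3], [0.0, 0.2], [-0.7, 0.4], [0.0, 0.0], [-0.0, -0.6]]
8.865372173062129 [ 1.76618722e+01  1.25830973e+01 -1.65687530e+01 -2.54444375e-14
 -6.08481497e+01 -9.87965001e+01]
188.86537217306213 [ 1.76618722e+01  1.25830973e+01 -1.65687530e+01  2.54444375e-14
 -6.08481497e+01  8.12034999e+01]
-171.13462782693787 [ 1.76618722e+01  1.25830973e+01 -1.65687530e+01  2.54444375e-14
 -6.08481497e+01  8.12034999e+01]
```

```bash
python3 - <<'E'
from h import *
from workcell import env
import pickle
env.goto([.484,.242,.25],[-90,0,22.3]); env.dwell(.2)
f=env.grab_frame("wrist"); cv2.imwrite("pics/wh.png",f["image"]); pickle.dump(f,open("wh.pkl","wb"))
print(f["position"],f["orientation"],f["D"],env.read_state()["position"])
env.goto([.517,-.003,.20],[-90,0,8.9]); env.dwell(.2)
f=env.grab_frame("wrist"); cv2.imwrite("pics/wb.png",f["image"]); pickle.dump(f,open("wb.pkl","wb"))
print(f["position"],f["orientation"],env.read_state()["clock"])
E
```

```text
[0.41307188 0.21407782 0.41162922] [-1.61532187e+01  2.72402352e-02  1.12345248e+02] [0.02403251 0.         0.         0.         0.        ] [0.48382066 0.24251072 0.2498963 ]
[ 0.44167395 -0.01328459  0.36196833] [-1.62108274e+01  1.50007506e-02  9.89922862e+01] 4.45
```

View pics/wh.png

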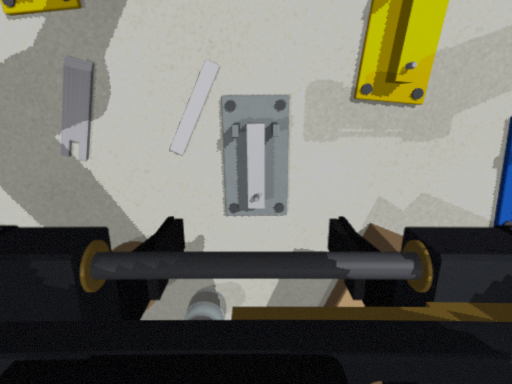

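View pics/wb.png

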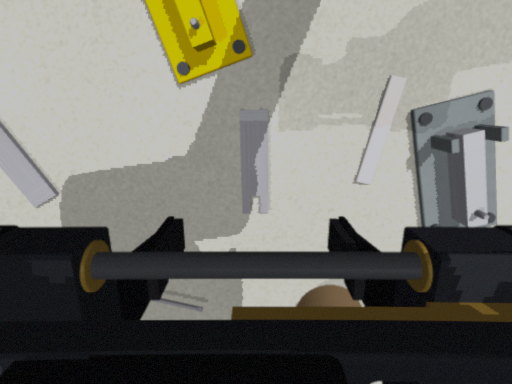

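Wrist views: holder plate at about (222..288, 95..216) with pin at (256,198), cheeks at row 130; blade at (240..270,110..213), notch at the bottom. Zooming for sub-pixel corners.

```bash
python3 - <<'E'
import cv2
t=cv2.imread("pics/wh.png")[85:225,195:315]; s=cv2.imread("pics/wb.png")[100:220,205:305]
cv2.imwrite("pics/whz.png",cv2.resize(t,None,fx=4.25,fy=4.25,interpolation=cv2.INTER_CUBIC))
cv2.imwrite("pics/wbz.png",cv2.resize(s,None,fx=5,fy=5,interpolation=cv2.INTER_CUBIC))
E
```

```text
(no output)
```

View pics/whz.png

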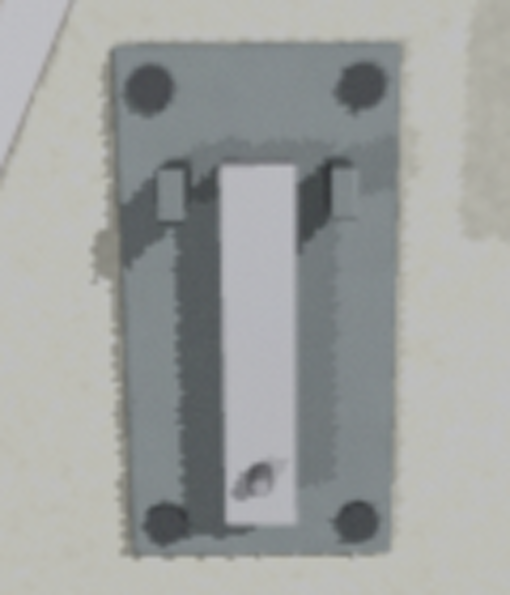

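View pics/wbz.png

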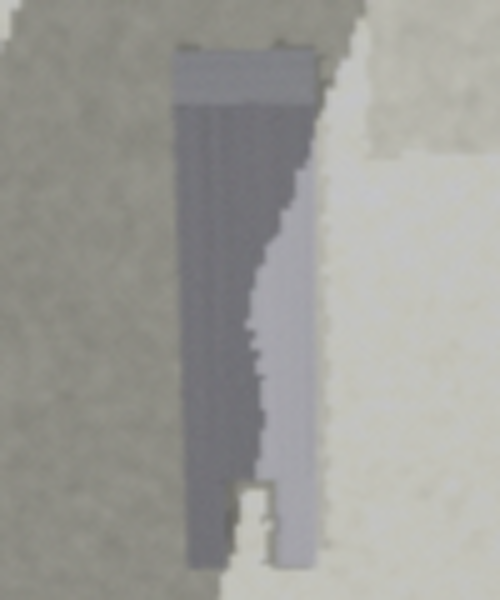

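```bash
python3 - <<'E'
from h import *
import pickle
f=pickle.load(open("wh.pkl","rb"))
z=lambda a:(np.array(a)+.5)/4.25-.5+[195,85]
pts=[((112,43),(-85,-45,10)),((402,43),(-85,45,10)),((388,552),(85,45,10)),((133,554),(85,-45,10)),
((220,164),(-50,-11,40)),((295,164),(-50,11,40)),((298,525),(62,11,40)),((226,525),(62,-11,40)),
((158,168),(-50,-29,49)),((184,168),(-50,-21,49)),((186,219),(-35,-21,49)),((332,167),(-50,21,49)),((357,167),(-50,29,49)),((358,218),(-35,29,49))]
q,e,w=fit(f,z([p[0] for p in pts]),np.array([p[1] for p in pts])/1e3,0,[.484,.242,.39]);print("holder",q,np.degrees(q[2]));print(e.round(1).tolist())
c,s=np.cos(q[2]),np.sin(q[2])
for zz in(.04,.054):
  P=np.array([[q[0]+c*.045,q[1]+s*.045,zz]]); print("pin px zoom",(proj(f,P)+.5-[195,85])*4.25)
f=pickle.load(open("wb.pkl","rb"))
z=lambda a:(np.array(a)+.5)/5-.5+[205,100]
pts=[((176,48),(-65,-17,3)),((314,46),(-65,17,3)),((175,104),(-53,-17,7)),((321,104),(-53,17,7)),((188,568),(65,-17,7)),((316,568),(65,17,7)),((240,483),(41,-6.5,7)),((276,483),(41,6.5,7)),((238,566),(65,-6.5,7)),((276,568),(65,6.5,7))]
q,e,w=fit(f,z([p[0] for p in pts]),np.array([p[1] for p in pts])/1e3,0,[.516,-.003,.15]);print("blade",q,np.degrees(q[2]));print(e.round(1).tolist())
E
```

```text
holder [0.4834861  0.24257358 0.39776362] 22.79017652230799
[[-0.3, -0.1], [0.3, -0.7], [0.7, 0.8], [-0.4, 0.7], [0.1, 0.2], [0.1, 0.1], [-0.6, -0.3], [0.0, -0.2], [-0.4, -0.1], [0.1, -0.1], [-0.1, 0.3], [-0.2, -0.2], [0.5, -0.2], [0.1, 0.2]]
pin px zoom [[260.83233008 473.68184444]]
pin px zoom [[260.82306786 487.96066179]]
blade [ 0.51546393 -0.00307729  0.1702157 ] 9.75264123782374
[[-0.2, 0.6], [0.8, 0.6], [0.1, -0.0], [-0.4, -0.4], [0.1, 0.2], [0.7, -0.2], [-2.5, -0.5], [0.4, -0.6], [-1.8, 0.5], [0.6, -0.1]]
```

```bash
python3 - <<'E'
from h import *
from workcell import env
import pickle
b=[.5155,-.0031]; yaw=9.75
env.goto([*b,.09],[-90,0,yaw])
print(env.move_straight([*b,.0025],rate=.08,force_limit=8)); s=env.read_state(); print(s["position"],s["force"],s["clock"])
env.gripper_to(0.0,grasp_force=40)
s=env.read_state(); print(s["position"],s["force"],s["opening"]*87,s["clock"])
env.move_straight([s["position"][0],s["position"][1],.12],rate=.1)
s=env.read_state(); print(s["position"],s["tool_rot"],s["force"],s["opening"]*87,s["clock"])
f=env.grab_frame("wrist"); cv2.imwrite("pics/wg.png",f["image"]); pickle.dump(f,open("wg.pkl","wb"))
f=env.grab_frame("side"); cv2.imwrite("pics/sg.png",cv2.resize(f["image"][150:290,180:370],None,fx=4,fy=4))
E
```

```text
False
[ 0.5159268  -0.00298849  0.00297992] [-0.06541776  0.89825913 -0.33382336] 6.2083
[ 0.51545738 -0.00310652  0.00246952] [ 0.63877226 -0.99414599  0.52629964] 33.3715723265531 7.1417
[ 0.51490354 -0.00322224  0.1192612 ] [-90.00079702   0.09555303   9.738859  ] [ 0.98524524 -0.10801868 -1.57704108] 33.197274062897755 8.4667
```

View pics/wg.png

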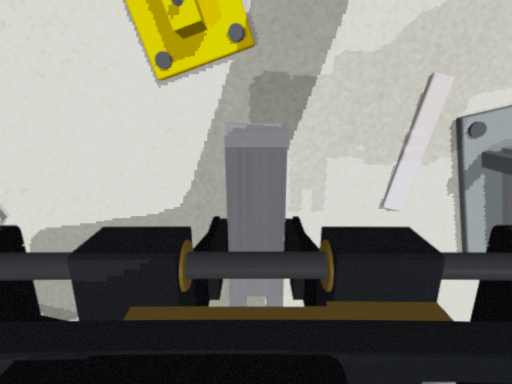

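View pics/sg.png

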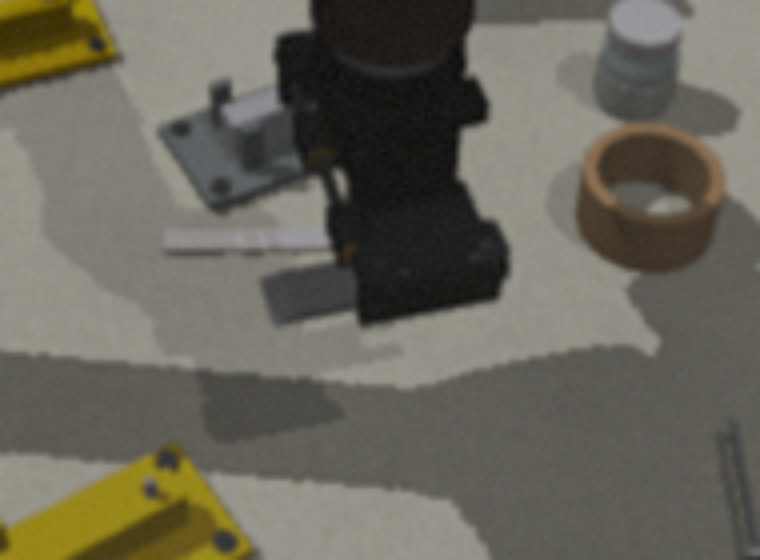

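Blade is held between the pads, tail visible at rows ~124–146, notch at ~(257,300). Measure it in the hand.

```bash
python3 - <<'E'
import cv2
t=cv2.imread("pics/wg.png")[115:315,200:315]
cv2.imwrite("pics/wgz.png",cv2.resize(t,None,fx=4,fy=3,interpolation=cv2.INTER_CUBIC)[:600])
E
```

```text
(no output)
```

View pics/wgz.png

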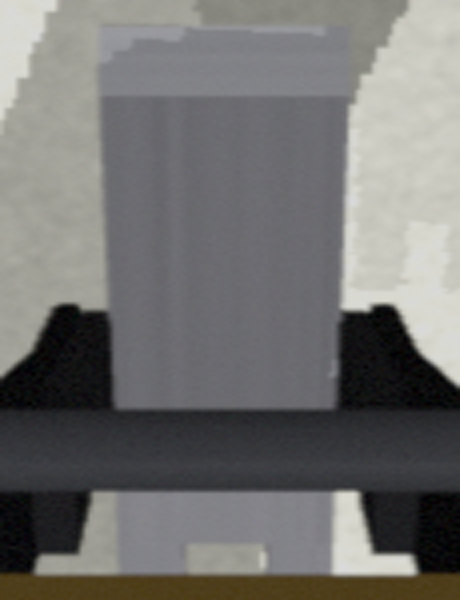

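```bash
python3 - <<'E'
from h import *
import pickle
f=pickle.load(open("wg.pkl","rb"))
px=(np.array([(100,26),(350,27),(103,96),(349,96),(186,543),(266,543)])+.5)/[4,3]-.5+[200,115]
L=np.array([(-65,-17,3),(-65,17,3),(-53,-17,7),(-53,17,7),(41,-6.5,7),(41,6.5,7)])/1e3
def W(q): return R.from_euler("xyz",[0,q[3],q[2]]).apply(L)+[q[0],q[1],.1168]
r=least_squares(lambda q:(proj(f,W(q))-px).ravel(),[.515,-.003,.17,0])
q=r.x; print(q,np.degrees(q[2:]),r.fun.round(1)); 
d=q[:2]-[.5149,-.0032]; y=np.radians(9.74); print("offset in tool (mm)",1e3*(d@[np.cos(y),np.sin(y)]),1e3*(d@[-np.sin(y),np.cos(y)]))
E
```

```text
[ 0.51461942 -0.00266947  0.17030679  0.00991537] [9.75786027 0.56810863] [-0.2 -0.   0.5 -0.4 -1.   0.1  0.8  0.  -0.4  0.3  0.3  0.3]
offset in tool (mm) -0.18678437545717083 0.5703542221525884
```

```bash
cat >> h.py <<'E'
H=np.array([.4835,.2426]); HY=22.79; hy=np.radians(HY)
def hp(x,y): return H+[np.cos(hy)*x-np.sin(hy)*y, np.sin(hy)*x+np.cos(hy)*y]
E
python3 - <<'E'
from h import *
from workcell import env
import pickle
env.goto([*hp(-.008,-.0004),.14],[-90,0,HY])
env.move_straight([*hp(-.008,-.0004),.0425+.022],rate=.06); env.dwell(.2)
s=env.read_state(); print(s["position"],s["tool_rot"],s["force"],s["clock"])
f=env.grab_frame("wrist"); cv2.imwrite("pics/wp.png",f["image"]); pickle.dump(f,open("wp.pkl","wb"))
cv2.imwrite("pics/wpz.png",cv2.resize(f["image"][85:315,195:320],None,fx=4,fy=2.5,interpolation=cv2.INTER_CUBIC))
f=env.grab_frame("side"); cv2.imwrite("pics/sp.png",cv2.resize(f["image"][120:230,190:330],None,fx=5,fy=5))
E
```

```text
[0.47640697 0.23924807 0.06482209] [-8.99852442e+01 -3.79512256e-02  2.27890747e+01] [ 0.69967545  0.4273546  -1.69985796] 11.1417
```

View pics/wpz.png

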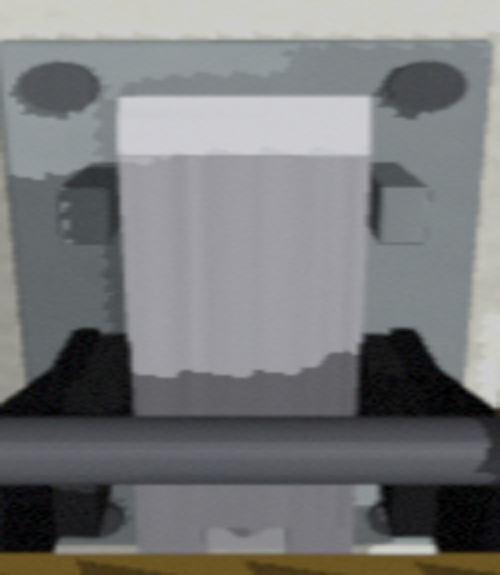

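View pics/sp.png

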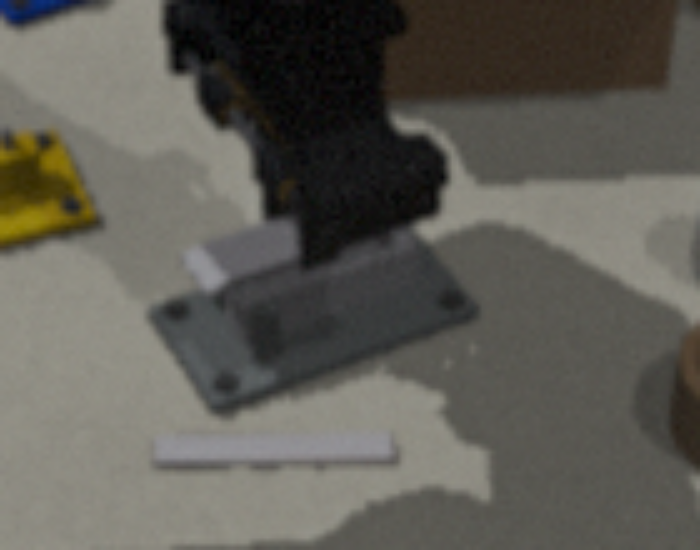

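The blade is centred between the cheeks (60/430 vs blade 121/368), and the pin/shadow shows mid-notch at (240,530). Lower with a force guard, then push home.

```bash
python3 - <<'E'
from h import *
from workcell import env
def st(t):
    s=env.read_state(); p=s["position"]; d=p[:2]-H
    print(t,"holder-frame mm",1e3*(d@[np.cos(hy),np.sin(hy)]),1e3*(d@[-np.sin(hy),np.cos(hy)]),1e3*p[2],s["force"].round(1),s["opening"]*87,s["clock"]); return s
st("0")
print(env.move_straight([*hp(-.008,-.0004),.0425-.002],rate=.02,force_limit=6)); s=st("down")
if s["position"][2]<.045:
    z=s["position"][2]
    print(env.move_straight([*hp(.004,-.0004),z],rate=.02,force_limit=10)); st("push")
E
```

```text
0 holder-frame mm -7.90399821737069 -0.3600891113850474 64.69980125940351 [-0.2  0.6 -2.4] 33.052406702777105 11.2417
True
down holder-frame mm -8.121679551235665 -0.434637994905825 42.44997488141629 [-0.9 -0.1  4.6] 33.19909328301546 12.2583
True
push holder-frame mm -8.108656813152027 -0.4352619148083766 42.47168858574733 [-1.4  0.3  3.6] 33.0186275617674 12.5667
```

Touched the bed at exactly the expected height. The push stopped at once (friction against the bed, no travel), so I'll ease the down-pressure slightly and repeat.

```bash
python3 - <<'E'
from h import *
from workcell import env
def st(t):
    s=env.read_state(); p=s["position"]; d=p[:2]-H
    print(t,"holder-frame mm",1e3*(d@[np.cos(hy),np.sin(hy)]),1e3*(d@[-np.sin(hy),np.cos(hy)]),1e3*p[2],s["force"].round(1),s["opening"]*87,s["clock"]); return s
env.move_straight([*hp(-.008,-.0004),.0432],rate=.02); env.dwell(.2); st("ease")
print(env.move_straight([*hp(.004,-.0004),.0432],rate=.02,force_limit=10)); st("push")
f=env.grab_frame("wrist"); cv2.imwrite("pics/wq.png",cv2.resize(f["image"][85:315,195:320],None,fx=4,fy=2.5,interpolation=cv2.INTER_CUBIC))
E
```

```text
ease holder-frame mm -8.336275310183442 -0.5297135585595358 42.84961834129191 [-0.6  0.4 -2.1] 32.844818180288314 13.0167
True
push holder-frame mm 0.24624934156552464 -0.7334350617388438 42.44860894928964 [-1.9  0.   4.4] 33.28562379693812 13.5833
```

View pics/wq.png

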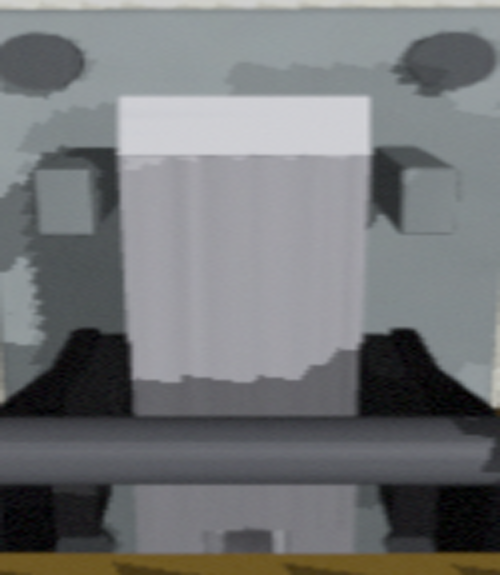

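Pin (dark, 222–272 × 530–552) now sits against the bottom of the notch, centred. Confirm by one more guarded push, then release.

```bash
python3 - <<'E'
from h import *
from workcell import env
def st(t):
    s=env.read_state(); p=s["position"]; d=p[:2]-H
    print(t,"holder-frame mm",1e3*(d@[np.cos(hy),np.sin(hy)]),1e3*(d@[-np.sin(hy),np.cos(hy)]),1e3*p[2],s["force"].round(1),s["opening"]*87,s["clock"]); return s
env.move_straight([*hp(0,-.0005),.0428],rate=.02); env.dwell(.15); st("ease")
print(env.move_straight([*hp(.004,-.0005),.0429],rate=.01,force_limit=12)); s=st("push")
d=s["position"][:2]-H; x=d@[np.cos(hy),np.sin(hy)]
env.move_straight([*hp(x-.0003,-.0005),.0424],rate=.02); env.dwell(.15); st("settle")
env.gripper_to(.6); st("open"); env.dwell(.2)
f=env.grab_frame("wrist"); cv2.imwrite("pics/wr.png",cv2.resize(f["image"][85:315,195:320],None,fx=4,fy=2.5,interpolation=cv2.INTER_CUBIC))
p=env.read_state()["position"]
env.move_straight([p[0],p[1],.25],rate=.1); env.dwell(.2); st("up")
import pickle
f=env.grab_frame("wrist"); pickle.dump(f,open("wf.pkl","wb"))
cv2.imwrite("pics/wfz.png",cv2.resize(f["image"][85:225,195:315],None,fx=4.25,fy=4.25,interpolation=cv2.INTER_CUBIC))
E
```

```text
ease holder-frame mm 0.042101390765088474 -0.5878280839291192 42.60006109504254 [-0.3 -1.2 -0.4] 33.04436399828742 14.0333
True
push holder-frame mm 0.19282239154707534 -0.7252695105473177 42.484897551158916 [-1.3  0.4  3.5] 33.11590070998196 14.4417
settle holder-frame mm 0.07935649826483335 -0.5244030167096948 42.50973057970499 [-0.7 -0.9  2.7] 32.86438922425818 14.8417
open holder-frame mm -0.11216869905050454 -0.48621649390941823 42.369587537328655 [-0.   0.2 -0.1] 52.17402511880053 15.5083
up holder-frame mm -0.16328898929633237 -0.5210583223874764 249.74098471073793 [-0.1  0.1 -0.2] 52.12656840845438 18.1833
```

View pics/wfz.png

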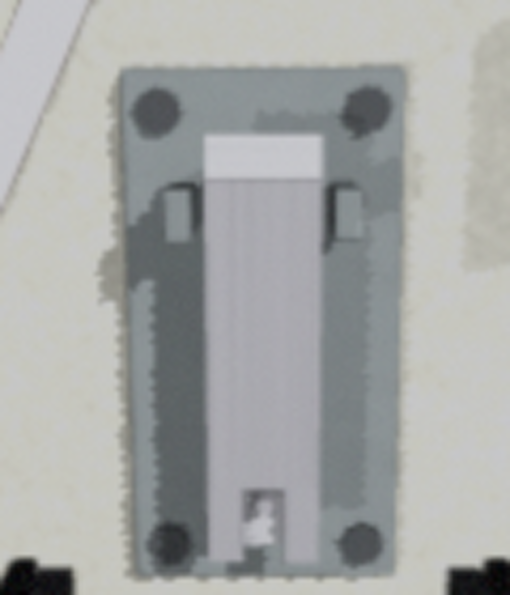

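```bash
python3 - <<'E'
from h import *
import pickle
f=pickle.load(open("wf.pkl","rb"))
z=lambda a:(np.array(a)+.5)/4.25-.5+[195,85]
pts=[((121,67),(-85,-45,10)),((405,66),(-85,45,10)),((391,575),(85,45,10)),((137,577),(85,-45,10)),((166,189),(-50,-29,49)),((190,189),(-50,-21,49)),((192,241),(-35,-21,49)),((335,188),(-50,21,49)),((361,188),(-50,29,49)),((363,240),(-35,29,49))]
q,e,w=fit(f,z([p[0] for p in pts]),np.array([p[1] for p in pts])/1e3,0,[.484,.242,.39]);print("holder",q,abs(e).max())
pts=[((204,135),(-65,-17,43)),((323,134),(-65,17,43)),((204,178),(-53,-17,47)),((324,178),(-53,17,47)),((208,562),(65,-17,47)),((319,563),(65,17,47)),((243,490),(41,-6.5,47)),((284,490),(41,6.5,47))]
b,e2,_=fit(f,z([p[0] for p in pts]),np.array([p[1] for p in pts])/1e3,0,[.484,.242,.39]);print("blade",b,e2.round(1).tolist())
c,s=np.cos(q[2]),np.sin(q[2]);d=b[:2]-q[:2];print("notch-pin mm",1e3*(d@[c,s]),1e3*(d@[-s,c]),"dyaw",np.degrees(b[2]-q[2]))
P=[[q[0]+c*.045,q[1]+s*.045,zz] for zz in (.04,.054)];print((proj(f,P)+.5-[195,85])*4.25)
E
python3 - <<'E'
import cv2,pickle
f=pickle.load(open("wf.pkl","rb"));cv2.imwrite("pics/n.png",cv2.resize(f["image"][190:225,235:275],None,fx=14,fy=14,interpolation=cv2.INTER_NEAREST))
E
```

```text
holder [0.48355356 0.24252757 0.39763577] 0.8704983632119934
blade [0.48382399 0.24266218 0.3940832 ] [[0.3, 0.1], [-0.1, 0.3], [0.2, 0.1], [-0.4, 0.1], [0.3, 0.1], [-0.3, -0.1], [-0.1, -0.2], [0.1, -0.2]]
notch-pin mm 0.3014664089722784 0.019389754162009165 dyaw -0.2035477312148921
[[264.53018368 494.20920671]
 [264.43295552 507.98848375]]
```

View pics/n.png

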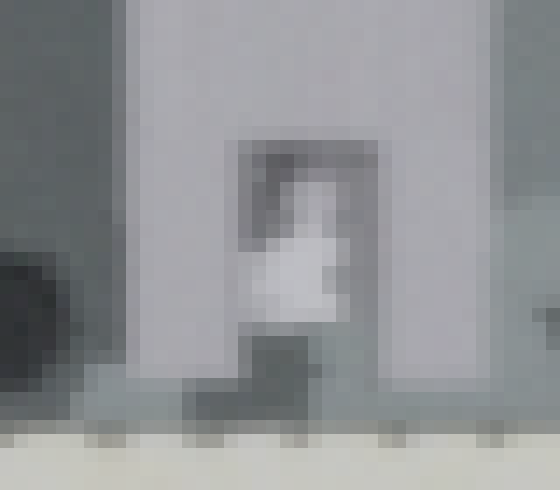

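View pics/wr.png

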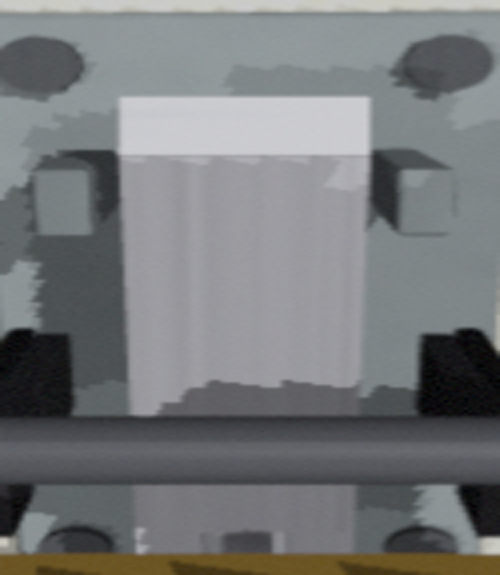

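```bash
python3 - <<'E'
from workcell import env
env.dwell(.3); f=env.grab_frame("top")
for t in ["strip","tape_roll","screwdriver","folder","jar"]: print(t,[(r["xyz"].tolist() if hasattr(r["xyz"],"tolist") else r["xyz"],r["score"]) for r in env.search_frame(f,t)][:1])
print(env.read_state()["clock"]); env.close_job()
E
```

```text
strip [([0.5519, -0.2995, 0.0051], 0.72)]
tape_roll [([0.7178, 0.1359, 0.0508], 0.68)]
screwdriver [([0.7191, -0.1793, 0.023], 0.72)]
folder [([0.451, 0.1391, 0.0066], 0.55)]
jar [([0.7333, 0.2591, 0.0734], 0.55)]
18.8333
the job is handed in; nothing more can be done
```

The notched blade is seated in the grey holder and released. I handed the job in at 18.8 s; it reports no verdict. I gripped the blade across its width at its centre, lowered it under a force guard to the bed and pushed it against the pin. I then opened the gripper and lifted clear.

**Final position:** the last wrist picture puts the notch 0.3 mm past the pin along the bed and 0.0 mm off sideways. The blade is 0.2° out of line with the bed. The calibration is good to about 2 mm. All of these are inside the limits.

**Flatness:** I did not measure the final tilt on its own. The blade touched the bed with the tool at 42.45 mm, where 42.5 mm was expected. The fit of its corners, assuming it lies flat at bed height, was within 0.4 pixel.

**Push home:** the first push stopped at once with no travel, probably from pressing down too hard. I eased the downward force and repeated it. The next two pushes both stopped within 0.05 mm of each other, at 0.2 mm past the expected seat. Each stop also showed 3.5–4.4 N of vertical force, so the force reading alone does not prove pin contact. The wrist picture does show the pin against the bottom of the notch.

**Bystanders:** the strip, tape roll, screwdriver, folder and jar all read within about 5 mm of their starting positions, which is about the detector's error.

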